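# Move the painting mediums from the bottle rack to the tray in the same order

### The job

Move the four white containers of painting medium from the bottle rack into the partitioned wooden tray, one to a bay, in the same left-to-right order as they stand in the rack, so that the class finds each in its usual place. Keep them upright, set each down (do not drop it) flat on the floor of its bay, and do not disturb the brush that lies between rack and tray.

Things in the scene. Friction and masses are not known exactly. Their poses are not given: they have to be found in the camera images.
- jar_mid (a point): centre of the wide round white jar, 54 mm in diameter up to 50 mm, then a shoulder and a ribbed black screw lid 43 mm across; 74 mm tall in all. Point on its axis, half-way up (37 mm above its underside), z up. Loose, rigid, closed, 160 g +-40 %; starts upright in its module, underside 12 mm above the table, its x and y within 4 degrees of the module's.
- square_mid (a point): centre of the square white bottle, 46 x 46 mm body up to 60 mm, small round black cap 28 mm across; 84 mm tall in all. Point on its axis, half-way up (42 mm above its underside), z up. Loose, rigid, closed, 150 g +-40 %; starts upright in its module, underside 12 mm above the table, its x and y within 4 degrees of the module's.
- squeeze_mid (a point): centre of the slim round white squeeze bottle, 42 mm in diameter up to 56 mm, then a shoulder and a pointed black nozzle; 84 mm tall in all. Point on its axis, half-way up (42 mm above its underside), z up. Loose, rigid, closed, 100 g +-40 %; starts upright in its module, underside 12 mm above the table, its x and y within 4 degrees of the module's.
- flask_mid (a point): centre of the flat oblong white bottle, body 36 mm (its own x) by 58 mm (its own y) up to 62 mm, black oblong cap 26 x 40 mm; 84 mm tall in all. Point on its axis, half-way up (42 mm above its underside), z up. Loose, rigid, closed, 140 g +-40 %; starts upright in its module, underside 12 mm above the table, its x and y within 4 degrees of the module's.
- module_jar: fixed plywood module of the rack, in which the wide jar stands at the start: a block 84 x 84 mm, 18 mm high, with a round hole 62 mm across, 14 mm deep over a 4 mm floor. Origin under its centre, 8 mm above the table on the rack's base rail; x points away from the robot, y along the row to the robot's left (turned up to 6 degrees). Neighbours are 86 mm away, in any sequence.
- module_square: fixed plywood module of the rack, in which the square bottle stands at the start: a block 84 x 84 mm, 18 mm high, with a square hole of 54 mm, 14 mm deep over a 4 mm floor. Origin under its centre, 8 mm above the table on the rack's base rail; x points away from the robot, y along the row to the robot's left (turned up to 6 degrees). Neighbours are 86 mm away, in any sequence.
- module_squeeze: fixed plywood module of the rack, in which the squeeze bottle stands at the start: a block 84 x 84 mm, 18 mm high, with a round hole 50 mm across, 14 mm deep over a 4 mm floor. Origin under its centre, 8 mm above the table on the rack's base rail; x points away from the robot, y along the row to the robot's left (turned up to 6 degrees). Neighbours are 86 mm away, in any sequence.
- module_flask: fixed plywood module of the rack, in which the oblong bottle stands at the start: a block 84 x 84 mm, 18 mm high, with an oblong hole 44 x 66 mm, long in y, 14 mm deep over a 4 mm floor. Origin under its centre, 8 mm above the table on the rack's base rail; x points away from the robot, y along the row to the robot's left (turned up to 6 degrees). Neighbours are 86 mm away, in any sequence.
- tray: the pale wooden tray, fixed, empty at first: 92 x 350 mm, four open bays in a row along its y, centred at y = -129, -43, +43 and +129 mm, x = 0. Each bay is 80 x 80 mm inside, floor 5 mm above the table, walls 6 mm thick and 19 mm high above the table. Origin under its centre; x away from the robot, y to the robot's left (turned up to 6 degrees). It may be nearer or farther than the rack.
- brush: a paintbrush 150 mm long lying on the table between the two rows, 10 mm thick, its length along the rows, origin at mid-length on the table; a bystander, loose
Not all that is in view belongs to the job. Leave any turquoise look-alike of the part that bears jar_mid alone. What is shaped like the part that bears squeeze_mid but green is not meant.

How it is judged:
By the outcome, as a careful person would: the job done as asked, in the order asked, and still so for the second after the job is handed in, with the robot touching nothing.
It also fails if it takes over 99 s, if anything falls off the work surface, if the arm or the gripper's body presses on something with over 40 N, if the wrist force passes 120 N, or if a joint passes its speed limit or range.

### The arm

A 7-joint arm with a two-finger parallel gripper is mounted at the origin on the work surface. World frame = base frame: x ahead of the robot, y to its left, z up, the work surface at z = 0. Lengths are in mm, angles in rad, forces in N, time in s.
With the tool pointing down it reaches from about 400 to 875 mm from the base axis. Payload 4.4 kg.
Tool frame: the origin (TCP) lies midway between the tips of the shut fingers; the grasp point (between the pads) lies 19 mm behind it (ctrl.pinch_z is the distance from the TCP to the grasp point, in mm); z points along the fingers, y is the line along which they close (so a half turn about z gives the same grasp; the last joint's range is limited). The gripper opens to 85 mm and grips with 20 to 120 N. Pads are 22 mm wide; open, the fingers measure 114 mm over their backs; the gripper's body (76 mm by 85 mm) begins 54 mm behind the grasp point. The pads swing forward as they close: fully open they stand 13 mm farther back than shut.
Start: joints at [-1.172, 0.628, 0.038, 1.517, -0.027, 0.996, -0.02], TCP at [291.338, 581.068, 231.313] pointing down, gripper open.
Joint ranges: [-3.06, 3.06], [-0.37, 2.12], [-1.25, 1.32], [0.18, 2.47], [-1.1, 4.24], [0.23, 1.98], [-2.94, 2.94]. Speed limits (rad/s): [2.57, 2.57, 3.14, 3.14, 3.14, 3.14, 3.14].

### API

Orientations are given as [roll, pitch, yaw] about the fixed x, y, z axes, in that order (R = Rz(yaw) Ry(pitch) Rx(roll)).
In Python, from cell import read_state, cams, order, ctrl gives the robot as it stands.
- The arm moves only by the tool move_arm, never from a script. Its argument "targets" is text: rows parted by semicolons, each of 7 numbers parted by spaces: the gripper's target within -1 to 1 (fully open at 1, half-way at 0, shut at -1), then the shift along the tool's x, y, z in cm, then the turn, a rotation vector about the tool's x, y, z in degrees. A call has 1 to 5 rows; each row shifts and turns the commanded pose from where the row before left it, along the tool's axes as they then stand; what a row does not reach is not made up. A row lasts 1/12 s, in which the tool goes at most 41.7 mm and 7.16 degrees, less where a joint would pass 70% of its speed; a pose out of reach is approached as far as the arm can. A call with a gripper value outside its range is refused whole. The fingers move at their own pace and stop on an object; the grip force is fixed at half the most. Time passes only in rows, so rows that do not move let the fingers close. It gives the time, the measured TCP pose, the force, the opening and the grip force at its end, in the units of the state.
- read_state(): the state, without advancing time (a new reading comes with each control period).
- cams.get_image(name): name is "scene" or "top" or "wrist"; returns a dict with "color" (420x560x3 uint8, red, green, blue), "fovy" (degrees; the focal length in pixels is half the picture's height over the tangent of half this angle, whatever the lens; pixels are square), "cx", "cy" (the principal point, pixels), "k1" (the pictures are not rectified: a ray, as slopes to the right and down, at radius r is drawn at 1 + k1 r^2 times it, then the intrinsics apply), "rvec" (rotation vector, rad) and "tvec" (3), from world to camera coordinates, as OpenCV has them. Camera axes: x right, y down, z forward; pixel columns grow to the right and rows downward; lengths in mm; the calibration is good to about 2 mm. A picture is of the moment at which its call begins. There is no depth.
- order.finish_job(): hands the job in; it is judged then, once.
The state is a dict: "clock": time; "qpos": joint angles; "qd": joint speeds; "tau": joint torques, N m; "eef_pos": TCP position; "tool_rot": TCP orientation; "force": force on the tool from outside, world axes, zero at the start; "torque": the same for the moment, N m; "width": finger opening in mm; "gripper_force": force on a finger pad.
Only numpy, scipy, OpenCV 4.12 (cv2) and the standard library are available. Lean on these libraries where they do the work, as an engineer would, in place of code of your own. Each camera call takes 0.05 s, during which the arm holds its last target. There are 200 camera calls.

## Working session

There is one attempt and no reset: what is moved stays moved. The work goes in short steps, Python scripts to look and compute and a tool call to move; the robot and the scene stay as the last step left them, time stands still between calls to the robot, and variables do not carry over. Pictures are saved under pics/ and viewed, at most 14 in all, crops included, and the job is handed in when it is done.

Besides the shell and the picture viewer there is one more tool, called after "Request:" by a JSON object that holds its "op" and its "data". move_arm: Moves the arm, as the interface text tells. Its arguments: {"type":"object","properties":{"targets":{"type":"string"}},"required":["targets"]}

```bash
mkdir -p pics; ls
python3 - <<'E'
from cell import read_state,cams
import cv2,pickle
print(read_state())
d={}
for n in("scene","top","wrist"):
    im=cams.get_image(n);d[n]=im;cv2.imwrite(f"pics/a_{n}.png",im["color"][:,:,::-1])
    print(n,{k:v for k,v in im.items() if k!="color"})
pickle.dump(d,open("a.pkl","wb"))
E
```

```text
pics
{'clock': 0.0, 'qpos': array([-1.17180393,  0.62936555,  0.03844774,  1.51835638, -0.02698714,
        0.9962818 , -0.02001596]), 'qd': array([-3.14564350e-04, -1.21959107e-03, -1.12608995e-03, -1.93377360e-03,
       -6.82034595e-04, -1.32816824e-03, -6.76443238e-06]), 'tau': array([ 8.49474454e-04, -5.63387740e+01,  1.22636128e+00, -1.93437606e+01,
        1.09947912e-02,  1.03750298e-02,  9.76037342e-06]), 'eef_pos': array([291.05883297, 580.50462219, 230.38031624]), 'tool_rot': array([-3.13970021e+00,  3.99056235e-05,  2.67678691e+00]), 'force': array([ 1.55659511,  0.38300751, -0.41060845]), 'torque': array([ 0.00910757, -0.02479743, -0.00225223]), 'gripper_force': 0.0, 'width': 85.44522586441241}
scene {'fovy': 44.9380416852409, 'cx': 285.6782767082492, 'cy': 208.97580514260213, 'k1': -0.07149069755683206, 'rvec': array([ 2.10596412,  1.23704804, -0.47448483]), 'tvec': array([-238.61432723, -298.30942283, 1270.60313607])}
top {'fovy': 49.96541563350072, 'cx': 276.48014791872174, 'cy': 203.1903132341719, 'k1': -0.11756343069999113, 'rvec': array([ 2.11706031, -2.16655727,  0.22717642]), 'tvec': array([-18.45770155, 494.97771558, 827.34251288])}
wrist {'fovy': 65.02147959665007, 'cx': 278.74761737221723, 'cy': 209.62225934468208, 'k1': -0.04286459441507595, 'rvec': array([-2.45441225, -1.51452642, -0.22064972]), 'tvec': array([-649.55454295,  -37.83026951,  380.54719016])}
```

View pics/a_top.png

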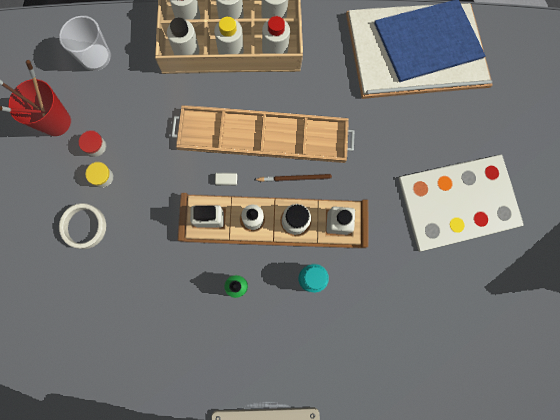

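View pics/a_scene.png

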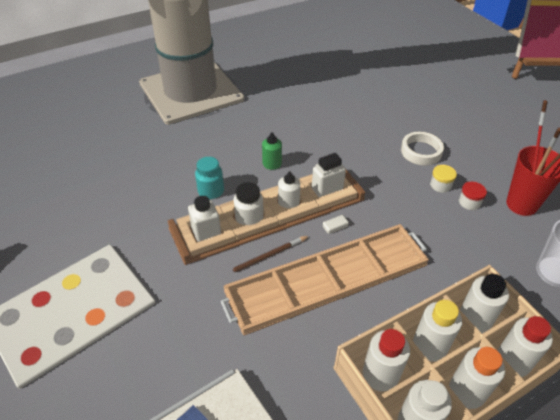

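The top view (x up, y to the left) shows the rack, left to right: flask (208,215), squeeze (252,215), jar (297,218), square (343,218). The tray is beyond it at (178..350, 107..160). The brush is at (255..330, 178), with a white eraser beside it at (226,179).

```bash
cat > h.py <<'E'
import numpy as np,cv2
from scipy.spatial.transform import Rotation as R
def cast(im,uv,z):
    uv=np.atleast_2d(np.float64(uv)); h=im["color"].shape[0]
    f=h/2/np.tan(np.radians(im["fovy"]/2))
    d=(uv-[im["cx"],im["cy"]])/f
    s=d.copy()
    for _ in range(20): s=d/(1+im["k1"]*(s**2).sum(1,keepdims=True))
    M=cv2.Rodrigues(im["rvec"])[0]; c=-M.T@im["tvec"]
    r=np.c_[s,np.ones(len(s))]@M
    return c+r*((z-c[2])/r[:,2])[:,None]
def proj(im,P):
    P=np.atleast_2d(np.float64(P)); h=im["color"].shape[0]
    f=h/2/np.tan(np.radians(im["fovy"]/2))
    q=P@cv2.Rodrigues(im["rvec"])[0].T+im["tvec"]; s=q[:,:2]/q[:,2:]
    return s*(1+im["k1"]*(s**2).sum(1,keepdims=True))*f+[im["cx"],im["cy"]]
def line(p):
    "mean point and yaw of a row of points"
    p=np.array(p)[:,:2]; v=np.linalg.svd(p-p.mean(0))[2][0]; return p.mean(0),v
def toolshift(s,xyz,yaw=None):
    "shift in tool axes, cm, and turn about tool z, deg, to a TCP target pointing down"
    T=R.from_euler("xyz",s["tool_rot"]); d=T.inv().apply(np.array(xyz)-s["eef_pos"])/10
    out=[d.round(2)]
    if yaw is not None:
        G=R.from_euler("xyz",[np.pi,0,yaw]); out.append(np.degrees((T.inv()*G).as_rotvec()).round(1))
    return out
E
python3 - <<'E'
import pickle,cv2,numpy as np
from h import *
d=pickle.load(open("a.pkl","rb"));t=d["top"]
print("caps",cast(t,[[207,213],[252,214],[297,216],[344,217]],93).round(0).tolist())
print("tray",cast(t,[[180,107],[354,118],[348,160],[177,148]],19).round(0).tolist())
print("rack",cast(t,[[187,195],[363,200],[361,246],[185,239]],26).round(0).tolist())
print("brush,eraser",cast(t,[[255,179],[331,177],[226,179]],5).round(0).tolist())
E=d["wrist"];M=cv2.Rodrigues(E["rvec"])[0];print("wristcam",-M.T@E["tvec"],M)
im=t["color"][95:260,165:375,::-1];cv2.imwrite("pics/b.png",cv2.resize(im,None,fx=3.6,fy=3.6,interpolation=cv2.INTER_CUBIC))
E
```

```text
caps [[470.0, 98.0, 93.0], [467.0, 17.0, 93.0], [461.0, -65.0, 93.0], [458.0, -151.0, 93.0]]
tray [[707.0, 165.0, 19.0], [677.0, -198.0, 19.0], [586.0, -180.0, 19.0], [618.0, 169.0, 19.0]]
rack [[518.0, 146.0, 26.0], [501.0, -204.0, 26.0], [409.0, -194.0, 26.0], [431.0, 150.0, 26.0]]
brush,eraser [[553.0, 11.0, 5.0], [554.0, -145.0, 5.0], [554.0, 71.0, 5.0]]
wristcam [226.20510622 613.93187593 374.28237887] [[ 0.44868247  0.89368979 -0.00161474]
 [ 0.85607997 -0.42928017  0.28782917]
 [ 0.25653681 -0.13052625 -0.95768041]]
```

View pics/b.png

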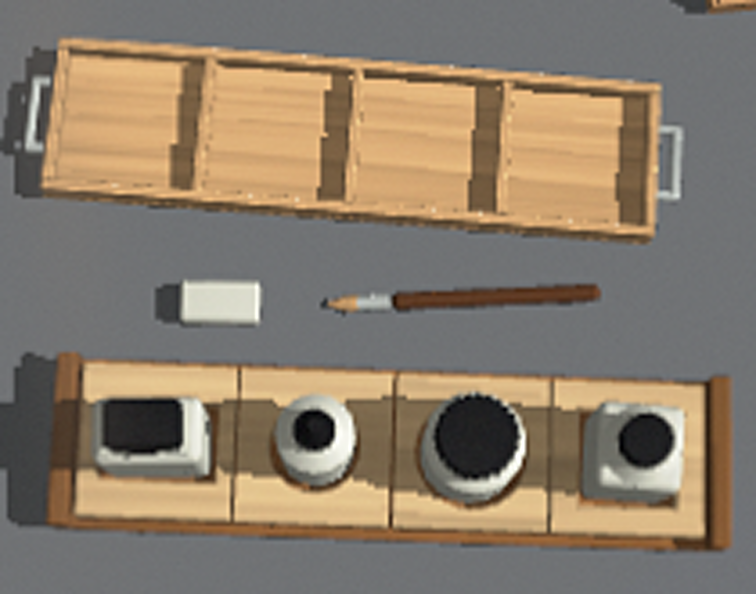

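The crop shows the tray rim corners at (62,40), (660,86), (655,233), (43,188), and the row of modules at (82,360), (712,382), (706,538), (74,518). All holes are occupied as expected. I'm moving above the workspace for a close wrist look.

Request:
{"op": "move_arm", "data": {"targets": "1 -2.46 -1.9 -0.18 0 0 0;1 -2.46 -1.9 -0.18 0 0 0;1 -2.46 -1.9 -0.18 0 0 0;1 -2.46 -1.9 -0.18 0 0 0;1 -2.46 -1.9 -0.18 0 0 0"}}

```text
clock: 0.57
eef_pos: [359.0, 439.5, 240.1]
tool_rot: [-3.141, -0.0, 2.677]
force: [1.1, 0.5, -0.2]
width: 85.5
gripper_force: 0.0
```

Request:
{"op": "move_arm", "data": {"targets": "1 -2.46 -1.9 -0.18 0 0 0;1 -2.46 -1.9 -0.18 0 0 0;1 -2.46 -1.9 -0.18 0 0 0;1 -2.46 -1.9 -0.18 0 0 0;1 -2.46 -1.9 -0.18 0 0 0"}}

```text
clock: 0.98
eef_pos: [426.4, 299.5, 249.3]
tool_rot: [-3.141, -0.0, 2.677]
force: [0.4, -0.8, 0.2]
width: 85.5
gripper_force: 0.0
```

Request:
{"op": "move_arm", "data": {"targets": "1 -2.46 -1.9 -0.18 0 0 0;1 -2.46 -1.9 -0.18 0 0 0;1 -2.46 -1.9 -0.18 0 0 0;1 -2.46 -1.9 -0.18 0 0 0;1 -2.46 -1.9 -0.18 0 0 0"}}

```text
clock: 1.4
eef_pos: [493.7, 159.4, 258.3]
tool_rot: [-3.141, -0.0, 2.677]
force: [0.2, 0.6, -0.3]
width: 85.4
gripper_force: 0.0
```

Request:
{"op": "move_arm", "data": {"targets": "1 -2.46 -1.9 -0.18 0 0 0;1 -2.46 -1.9 -0.18 0 0 0;1 -2.46 -1.9 -0.18 0 0 0;1 -2.46 -1.9 -0.18 0 0 0;1 -2.46 -1.9 -0.18 0 0 0"}}

```text
clock: 1.82
eef_pos: [561.1, 19.4, 267.2]
tool_rot: [-3.141, -0.0, 2.677]
force: [-0.0, 0.1, -0.4]
width: 85.3
gripper_force: 0.0
```

Request:
{"op": "move_arm", "data": {"targets": "1 0 0 0 0 0 6.6;1 0 0 0 0 0 6.6;1 0 0 0 0 0 6.6;1 0 0 0 0 0 6.6;1 0 0 0 0 0 6.6"}}

```text
clock: 2.23
eef_pos: [560.6, 20.7, 267.0]
tool_rot: [-3.141, -0.0, 2.095]
force: [-0.1, -0.0, -0.4]
width: 85.4
gripper_force: 0.0
```

Request:
{"op": "move_arm", "data": {"targets": "1 0 0 0 0 0 6.6;1 0 0 0 0 0 6.6;1 0 0 0 0 0 6.6;1 0 0 0 0 0 6.6;1 0 0 0 0 0 6.6"}}

```text
clock: 2.65
eef_pos: [560.6, 20.9, 267.1]
tool_rot: [-3.141, -0.0, 1.519]
force: [0.4, 0.8, -0.5]
width: 85.5
gripper_force: 0.0
```

Request:
{"op": "move_arm", "data": {"targets": "1 0 0 0 0 0 0;1 0 0 0 0 0 0;1 0 0 0 0 0 0"}}

```text
clock: 2.9
eef_pos: [560.7, 21.0, 267.2]
tool_rot: [-3.141, -0.0, 1.528]
force: [0.2, 0.2, -0.8]
width: 85.4
gripper_force: 0.0
```

Run:
```python
from cell import read_state,cams
import cv2,pickle
s=read_state();print(s["clock"],s["eef_pos"],s["tool_rot"],s["qpos"])
im=cams.get_image("wrist");cv2.imwrite("pics/c.png",im["color"][:,:,::-1])
pickle.dump(im,open("c.pkl","wb"))
```

```text
2.9 [560.68769246  20.98220537 267.15667075] [-3.14122985e+00 -4.96729442e-05  1.52792454e+00] [-0.35714585  0.48666184  0.40831711  1.73276058 -0.22724787  0.96933738
  0.0954039 ]
```

View pics/c.png

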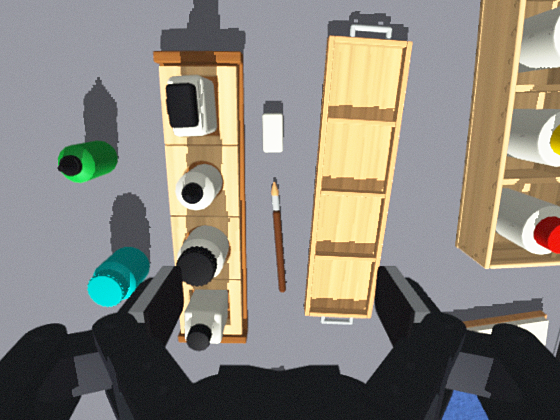

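The wrist view shows the flask cap at (182,103), nozzle at (192,193), jar lid at (197,266) and square cap at (198,338). The tray rim corners are at about (329,37), (411,42), (372,318), (305,314), and the brush is at (275,180)–(282,290).

Run:
```python
import pickle,cv2,numpy as np
from h import *
d=pickle.load(open("a.pkl","rb"));t=d["top"];w=pickle.load(open("c.pkl","rb"))
mid={"flask":85,"squeeze":82,"jar":76,"square":84}
for n,im,seed in(("top",t,[[207,213],[252,214],[297,216],[344,217]]),("wrist",w,[[182,103],[192,193],[197,266],[198,338]])):
    m=(im["color"].max(2)<45).astype(np.uint8)
    for (k,z),(u,v) in zip(mid.items(),seed):
        a=np.zeros_like(m);a[v-26:v+27,u-26:u+27]=m[v-26:v+27,u-26:u+27]
        if n=="wrist":a[350:]=0
        nn,L,S,C=cv2.connectedComponentsWithStats(a); l=L[v,u]
        c,_=cv2.findContours((L==l).astype(np.uint8),0,2); r=cv2.minAreaRect(c[0])
        print(n,k,S[l],C[l].round(1),np.round(r[0],1),"->",cast(im,[C[l],r[0]],z)[:,:2].round(1).tolist())
crop=lambda p:(np.array(p)+.5)/3.6-.5+[165,95]
for nm,im,q in(("top",t,crop([[62,40],[660,86],[655,233],[43,188]])),("wrist",w,[[329,37],[411,42],[372,318],[305,314]])):
    p=cast(im,q,19)[:,:2];print(nm,"tray",p.round(1).tolist(),p.mean(0).round(1))
for nm,im,q in(("top",t,crop([[82,360],[712,382],[706,538],[74,518]])),):
    p=cast(im,q,26)[:,:2];print(nm,"rack",p.round(1).tolist(),p.mean(0).round(1))
wc=w["color"][:,:,::-1]
a=cv2.resize(wc[40:355,150:260],None,fx=1.9,fy=1.9,interpolation=2);b=cv2.resize(wc[25:340,290:425],None,fx=1.9,fy=1.9,interpolation=2)
cv2.imwrite("pics/d.png",np.hstack([a,b]))
```

```text
top flask [194 206  21  15 294] [204.  212.6] [204. 213.] -> [[472.3, 104.9], [471.6, 104.9]]
top squeeze [247 209  11  11  98] [251.7 214. ] [252. 214.] -> [[468.4, 17.5], [468.4, 17.0]]
top jar [286 205  23  23 399] [296.7 215.8] [297. 216.] -> [[464.2, -65.9], [463.8, -66.3]]
top square [337 210  15  15 167] [343.8 216.8] [343.8 216.8] -> [[459.2, -152.4], [459.3, -152.4]]
wrist flask [ 166   83   32   44 1136] [181.8 104.9] [181.7 104.9] -> [[472.5, 104.4], [472.4, 104.5]]
wrist squeeze [182 183  21  20 313] [192.1 192.6] [192.  192.5] -> [[471.6, 17.9], [471.6, 18.0]]
wrist jar [     0      0    560    420 234249] [279.9 209.3] [279.5 209.5] -> [[561.1, -5.7], [560.7, -5.9]]
wrist square [     0      0    560    420 234907] [279.6 209.4] [279.5 209.5] -> [[561.0, -3.4], [560.8, -3.5]]
top tray [[709.5, 161.2], [675.8, -184.9], [587.4, -176.7], [620.1, 170.2]] [648.2  -7.5]
wrist tray [[622.1, 169.9], [712.2, 162.1], [681.9, -186.0], [588.8, -175.0]] [651.3  -7.2]
top rack [[518.6, 145.6], [499.3, -202.6], [412.7, -194.2], [431.5, 149.2]] [465.5 -25.5]
```

View pics/d.png

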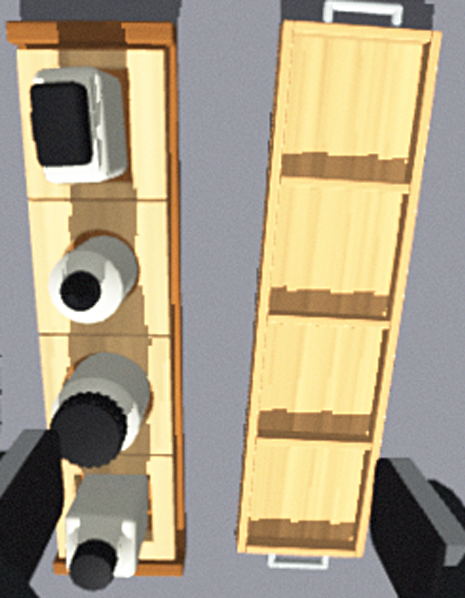

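Both views agree to 2–3 mm, so there is enough to go on. Bays: +129 at (662,121), +43 at (654,35.5), −43 at (646,−50), −129 at (638,−136). I'm grasping the flask first.

Request:
{"op": "move_arm", "data": {"targets": "1 2 -2.3 2 0 0 0;1 2 -2.3 2 0 0 0;1 2 -2.3 2 0 0 0;1 2 -2.3 2 0 0 0;1 0 0 2.2 0 0 0"}}

```text
clock: 3.37
eef_pos: [467.6, 109.9, 164.5]
tool_rot: [-3.137, -0.003, 1.533]
force: [-0.9, 0.2, -0.9]
width: 85.4
gripper_force: 0.0
```

Request:
{"op": "move_arm", "data": {"targets": "1 0 0 2 0 0 0;1 0 0 2 0 0 0;1 0 0 0 0 0 0;1 0 0 0 0 0 0"}}

```text
clock: 3.7
eef_pos: [472.1, 104.7, 124.9]
tool_rot: [-3.14, 0.0, 1.525]
force: [0.6, -0.6, 0.0]
width: 85.8
gripper_force: 0.0
```

Run:
```python
from cell import read_state,cams
import cv2
from h import *
s=read_state();print(s["eef_pos"],s["tool_rot"]);print(toolshift(s,[472.3,104.6,30]))
im=cams.get_image("wrist");cv2.imwrite("pics/e.png",im["color"][:,:,::-1])
print(proj(im,[[472.3,104.6,96],[472.3,104.6,74]]))
```

```text
[472.12384019 104.68946865 124.94807039] [-3.13973344e+00  4.22122375e-04  1.52544100e+00]
[array([-0.  ,  0.04,  9.49])]
[[278.22442049 246.46032571]
 [278.34640815 232.67970659]]
```

View pics/e.png

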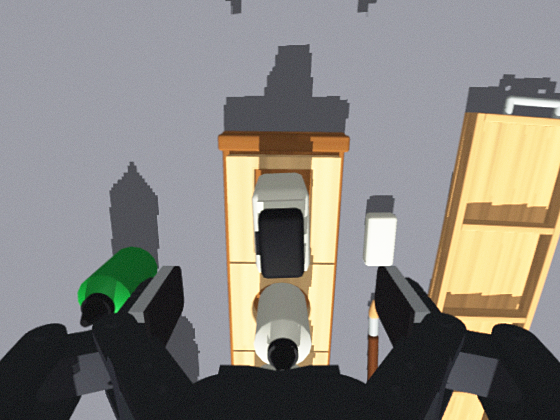

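The wrist view is centred on the flask. Its cap is about 3 px (1.5 mm) to the right of the prediction, and the finger paths are clear. Descending and gripping.

Request:
{"op": "move_arm", "data": {"targets": "1 0 0.15 2.4 0 0 0;1 0 0 2.4 0 0 0;1 0 0 2.4 0 0 0;1 0 0 1.8 0 0 0;1 0 0 0.5 0 0 0"}}

```text
clock: 4.17
eef_pos: [474.0, 104.8, 29.4]
tool_rot: [-3.141, -0.0, 1.525]
force: [1.0, 0.1, 0.0]
width: 85.3
gripper_force: 0.0
```

Request:
{"op": "move_arm", "data": {"targets": "-1 0 0 0 0 0 0;-1 0 0 0 0 0 0;-1 0 0 0 0 0 0;-1 0 0 0 0 0 0;-1 0 0 0 0 0 0"}}

```text
clock: 4.58
eef_pos: [474.8, 105.3, 31.7]
tool_rot: [3.14, -0.001, 1.525]
force: [-0.8, 0.4, 7.4]
width: 35.3
gripper_force: 59.8
```

Request:
{"op": "move_arm", "data": {"targets": "-1 0 0 0 0 0 0;-1 0 0 0 0 0 0;-1 0 0 0 0 0 0"}}

```text
clock: 4.83
eef_pos: [474.8, 105.3, 31.7]
tool_rot: [3.14, -0.001, 1.525]
force: [-0.4, -0.7, 6.8]
width: 35.4
gripper_force: 59.9
```

Request:
{"op": "move_arm", "data": {"targets": "-1 0 0 -0.5 0 0 0;-1 0 0 -1.5 0 0 0;-1 0 0 -2 0 0 0;-1 0 0 -2 0 0 0;-1 0.4 3.1 0 0 0 0"}}

```text
clock: 5.25
eef_pos: [499.7, 107.3, 93.2]
tool_rot: [-3.135, -0.0, 1.525]
force: [0.0, 0.8, -2.6]
width: 35.4
gripper_force: 60.0
```

Request:
{"op": "move_arm", "data": {"targets": "-1 0.4 3.1 0 0 0 0;-1 0.4 3.1 0 0 0 0;-1 0.4 3.1 0 0 0 0;-1 0.4 3.1 0 0 0 0;-1 0.4 3.1 0 0 0 0"}}

```text
clock: 5.67
eef_pos: [662.0, 120.6, 91.0]
tool_rot: [-3.141, 0.0, 1.525]
force: [1.6, -1.0, -2.5]
width: 35.5
gripper_force: 60.0
```

Request:
{"op": "move_arm", "data": {"targets": "-1 0 0 0 0 0 0;-1 0 0 0 0 0 0;-1 0 0 0 0 0 0"}}

```text
clock: 5.92
eef_pos: [659.6, 120.2, 90.1]
tool_rot: [-3.139, 0.0, 1.525]
force: [-0.6, 0.0, -2.7]
width: 35.7
gripper_force: 60.4
```

Run:
```python
from cell import read_state,cams
import cv2
from h import *
s=read_state();print(s["eef_pos"],s["tool_rot"]);print(toolshift(s,[661.9,121.1,24.7]))
im=cams.get_image("wrist");cv2.imwrite("pics/f.png",im["color"][:,:,::-1])
```

```text
[659.6149955  120.21644845  90.06465959] [-3.13946542e+00  4.19391496e-04  1.52479218e+00]
[array([0.1 , 0.24, 6.54])]
```

View pics/f.png

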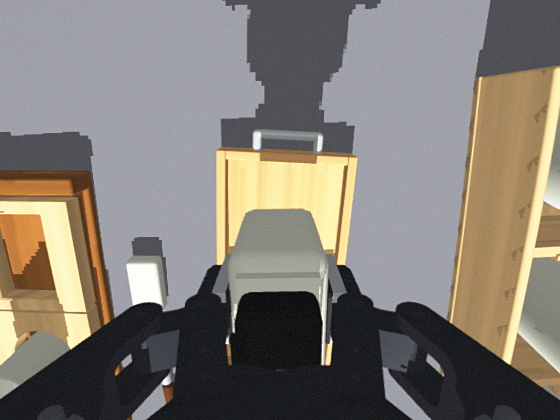

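The flask is held upright above the leftmost bay, centred between the tray walls (217..355). Lowering it.

Request:
{"op": "move_arm", "data": {"targets": "-1 0.1 0.2 2 0 0 0;-1 0 0 2 0 0 0;-1 0 0 1.7 0 0 0;-1 0 0 0.5 0 0 0;-1 0 0 0.2 0 0 0"}}

```text
clock: 6.38
eef_pos: [661.0, 121.2, 25.3]
tool_rot: [-3.138, 0.001, 1.525]
force: [0.1, -0.3, -1.3]
width: 35.1
gripper_force: 60.4
```

Request:
{"op": "move_arm", "data": {"targets": "-1 0 0 0.1 0 0 0;-1 0 0 0 0 0 0;-1 0 0 0 0 0 0"}}

```text
clock: 6.63
eef_pos: [663.7, 121.3, 26.5]
tool_rot: [3.14, -0.0, 1.525]
force: [0.7, -0.1, -2.1]
width: 35.5
gripper_force: 60.4
```

Request:
{"op": "move_arm", "data": {"targets": "-1 0 0 0.1 0 0 0;-1 0 0 0 0 0 0;-1 0 0 0 0 0 0"}}

```text
clock: 6.88
eef_pos: [663.3, 121.4, 24.9]
tool_rot: [3.141, -0.0, 1.525]
force: [-1.3, -0.0, 0.6]
width: 35.2
gripper_force: 60.7
```

Request:
{"op": "move_arm", "data": {"targets": "-1 0 0 0.1 0 0 0;-1 0 0 0 0 0 0;-1 0 0 0 0 0 0"}}

```text
clock: 7.13
eef_pos: [663.3, 121.3, 24.8]
tool_rot: [3.141, -0.001, 1.525]
force: [-3.1, 0.4, 6.5]
width: 35.3
gripper_force: 61.3
```

Request:
{"op": "move_arm", "data": {"targets": "1 0 0 0 0 0 0;1 0 0 0 0 0 0;1 0 0 0 0 0 0;1 0 0 0 0 0 0;1 0 0 -0.5 0 0 0"}}

```text
clock: 7.55
eef_pos: [662.2, 121.2, 27.4]
tool_rot: [-3.14, 0.0, 1.525]
force: [-0.6, 0.3, 0.8]
width: 85.7
gripper_force: 0.0
```

Request:
{"op": "move_arm", "data": {"targets": "1 0 0 -2 0 0 0;1 0 0 -2.5 0 0 0;1 0 0 -2.5 0 0 0;1 0 0 -2.5 0 0 0;1 0 0 0 0 0 0"}}

```text
clock: 7.97
eef_pos: [666.7, 121.4, 129.1]
tool_rot: [3.132, -0.002, 1.525]
force: [0.7, 0.0, 0.8]
width: 85.8
gripper_force: 0.0
```

Request:
{"op": "move_arm", "data": {"targets": "1 -1.6 -2.67 0 0 0 0;1 -1.6 -2.67 0 0 0 0;1 -1.6 -2.67 0 0 0 0;1 -1.6 -2.67 0 0 0 0;1 -1.6 -2.67 0 0 0 0"}}

```text
clock: 8.38
eef_pos: [524.5, 46.9, 123.3]
tool_rot: [3.142, 0.0, 1.525]
force: [-0.0, -0.3, 1.0]
width: 84.8
gripper_force: 0.0
```

Request:
{"op": "move_arm", "data": {"targets": "1 -1.6 -2.67 0 0 0 0;1 -1.6 -2.67 0 0 0 0;1 0 0 0 0 0 0;1 0 0 0 0 0 0;1 0 0 0 0 0 0"}}

```text
clock: 8.8
eef_pos: [472.3, 18.2, 123.6]
tool_rot: [3.14, -0.0, 1.525]
force: [0.1, 0.6, 0.1]
width: 85.6
gripper_force: 0.0
```

Run:
```python
from cell import read_state,cams
import cv2
from h import *
s=read_state();print(s["eef_pos"],s["tool_rot"]);print(toolshift(s,[470.5,17.7,29]))
im=cams.get_image("wrist");cv2.imwrite("pics/g.png",im["color"][:,:,::-1])
print(proj(im,[[470.5,17.7,95],[470.5,17.7,40]]))
```

```text
[472.27899566  18.1637652  123.55510644] [ 3.13990936e+00 -3.47901258e-04  1.52483670e+00]
[array([-0.06, -0.19,  9.46])]
[[274.65926902 247.55378751]
 [275.44213658 217.42299756]]
```

View pics/g.png

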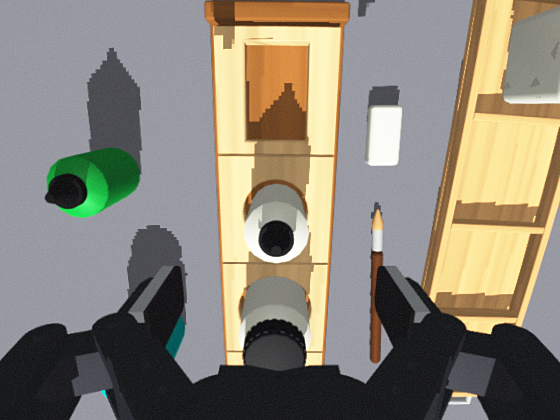

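The squeeze bottle's nozzle is at (276,238), as predicted. The flask stands in its bay at upper right, and the brush at (376,285) is well outside the fingers.

Request:
{"op": "move_arm", "data": {"targets": "1 -0.05 -0.15 2.4 0 0 0;1 0 0 2.4 0 0 0;1 0 0 2.4 0 0 0;1 0 0 1.8 0 0 0;1 0 0 0.5 0 0 0"}}

```text
clock: 9.27
eef_pos: [469.4, 18.2, 25.7]
tool_rot: [-3.139, -0.0, 1.526]
force: [0.2, 0.5, 0.2]
width: 85.3
gripper_force: 0.0
```

Request:
{"op": "move_arm", "data": {"targets": "-1 0 0 0 0 0 0;-1 0 0 0 0 0 0;-1 0 0 0 0 0 0;-1 0 0 0 0 0 0;-1 0 0 0 0 0 0"}}

```text
clock: 9.68
eef_pos: [470.6, 17.7, 29.5]
tool_rot: [3.139, -0.0, 1.525]
force: [-0.4, 0.2, 5.7]
width: 41.1
gripper_force: 62.0
```

Request:
{"op": "move_arm", "data": {"targets": "-1 0 0 0 0 0 0;-1 0 0 0 0 0 0;-1 0 0 0 0 0 0"}}

```text
clock: 9.93
eef_pos: [470.6, 17.7, 29.5]
tool_rot: [3.139, -0.0, 1.525]
force: [-0.6, -0.3, 7.0]
width: 40.8
gripper_force: 62.0
```

Request:
{"op": "move_arm", "data": {"targets": "-1 0 0 -0.5 0 0 0;-1 0 0 -1.5 0 0 0;-1 0 0 -2 0 0 0;-1 0 0 -2 0 0 0;-1 0.43 3.04 0 0 0 0"}}

```text
clock: 10.35
eef_pos: [495.1, 19.9, 91.3]
tool_rot: [-3.136, -0.001, 1.523]
force: [-0.9, -0.3, -1.7]
width: 40.9
gripper_force: 62.3
```

Request:
{"op": "move_arm", "data": {"targets": "-1 0.43 3.04 0 0 0 0;-1 0.43 3.04 0 0 0 0;-1 0.43 3.04 0 0 0 0;-1 0.43 3.04 0 0 0 0;-1 0.43 3.04 0 0 0 0"}}

```text
clock: 10.77
eef_pos: [654.2, 35.3, 89.0]
tool_rot: [3.142, 0.0, 1.525]
force: [1.1, 0.3, -0.9]
width: 41.4
gripper_force: 62.3
```

Request:
{"op": "move_arm", "data": {"targets": "-1 0 0 0 0 0 0;-1 0 0 0 0 0 0;-1 0 0 0 0 0 0;-1 0 0 0 0 0 0"}}

```text
clock: 11.1
eef_pos: [651.5, 34.8, 88.3]
tool_rot: [-3.14, 0.0, 1.525]
force: [-0.1, 0.4, -0.1]
width: 41.2
gripper_force: 62.6
```

Request:
{"op": "move_arm", "data": {"targets": "-1 0.05 0.2 2 0 0 0;-1 0 0 2 0 0 0;-1 0 0 1.7 0 0 0;-1 0 0 0.5 0 0 0;-1 0 0 0.2 0 0 0"}}

```text
clock: 11.52
eef_pos: [653.4, 35.2, 23.4]
tool_rot: [-3.139, 0.0, 1.525]
force: [1.2, 0.6, -0.5]
width: 41.1
gripper_force: 62.6
```

Request:
{"op": "move_arm", "data": {"targets": "-1 0 0 0.1 0 0 0;-1 0 0 0 0 0 0;-1 0 0 0 0 0 0;-1 0 0 0 0 0 0"}}

```text
clock: 11.85
eef_pos: [655.7, 35.4, 24.4]
tool_rot: [3.14, -0.0, 1.525]
force: [0.3, 0.1, -0.5]
width: 41.0
gripper_force: 62.6
```

Request:
{"op": "move_arm", "data": {"targets": "-1 0 0 0.1 0 0 0;-1 0 0 0 0 0 0;-1 0 0 0 0 0 0"}}

```text
clock: 12.1
eef_pos: [655.3, 35.4, 22.6]
tool_rot: [3.141, -0.0, 1.525]
force: [-0.9, 0.4, 1.0]
width: 41.1
gripper_force: 62.5
```

Request:
{"op": "move_arm", "data": {"targets": "-1 0 0 0.1 0 0 0;-1 0 0 0 0 0 0;-1 0 0 0 0 0 0"}}

```text
clock: 12.35
eef_pos: [655.3, 35.4, 22.6]
tool_rot: [3.141, -0.0, 1.525]
force: [-2.4, -0.5, 7.8]
width: 41.0
gripper_force: 63.3
```

Request:
{"op": "move_arm", "data": {"targets": "1 0 0 0 0 0 0;1 0 0 0 0 0 0;1 0 0 0 0 0 0;1 0 0 0 0 0 0;1 0 0 -0.5 0 0 0"}}

```text
clock: 12.77
eef_pos: [654.2, 35.4, 25.3]
tool_rot: [-3.139, 0.0, 1.525]
force: [0.1, -0.0, -0.2]
width: 85.4
gripper_force: 0.0
```

Request:
{"op": "move_arm", "data": {"targets": "1 0 0 -2 0 0 0;1 0 0 -2.5 0 0 0;1 0 0 -2.5 0 0 0;1 0 0 -2.5 0 0 0;1 0 0 0 0 0 0"}}

```text
clock: 13.18
eef_pos: [658.7, 35.0, 126.9]
tool_rot: [3.132, -0.001, 1.525]
force: [0.3, 0.4, 0.6]
width: 85.4
gripper_force: 0.0
```

Request:
{"op": "move_arm", "data": {"targets": "1 -1.57 -2.63 0 0 0 0;1 -1.57 -2.63 0 0 0 0;1 -1.57 -2.63 0 0 0 0;1 -1.57 -2.63 0 0 0 0;1 -1.57 -2.63 0 0 0 0"}}

```text
clock: 13.6
eef_pos: [518.6, -37.6, 121.3]
tool_rot: [-3.142, 0.0, 1.525]
force: [0.1, -0.3, 0.2]
width: 85.0
gripper_force: 0.0
```

Request:
{"op": "move_arm", "data": {"targets": "1 -1.57 -2.63 0 0 0 0;1 -1.57 -2.63 0 0 0 0;1 0 0 0 0 0 0;1 0 0 0 0 0 0;1 0 0 0 0 0 0"}}

```text
clock: 14.02
eef_pos: [467.1, -65.9, 121.5]
tool_rot: [3.14, -0.0, 1.525]
force: [0.5, 0.4, 0.0]
width: 85.3
gripper_force: 0.0
```

Run:
```python
from cell import read_state,cams
import cv2
from h import *
s=read_state();print(s["eef_pos"],s["tool_rot"]);print(toolshift(s,[465,-66,24]))
im=cams.get_image("wrist");cv2.imwrite("pics/i.png",im["color"][:,:,::-1])
print(proj(im,[[465,-66,86],[465,-66,60]]))
```

```text
[467.05781715 -65.88896589 121.47202509] [ 3.14024765e+00 -1.58083395e-04  1.52485355e+00]
[array([-0.02, -0.22,  9.75])]
[[274.26263044 242.26383894]
 [274.72453839 227.23051035]]
```

View pics/i.png

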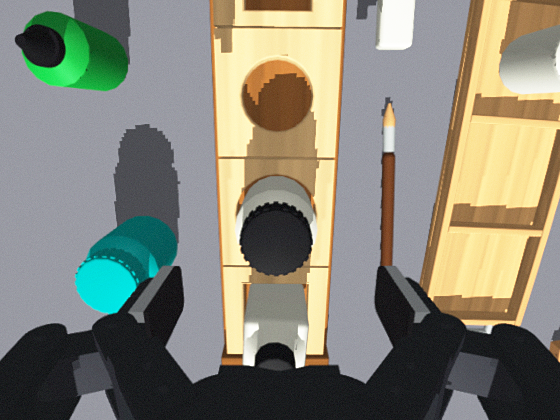

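The jar's lid is at (277,240), about 1 mm beyond the prediction, and the squeeze bottle is standing in its bay. I'm checking the clearance from the turquoise jar to the left finger.

Run:
```python
import cv2,pickle
from h import *
t=pickle.load(open("a.pkl","rb"))["top"]
h=cv2.cvtColor(t["color"],cv2.COLOR_RGB2HSV)
m=cv2.inRange(h,(82,120,60),(98,255,255));ys,xs=np.where(m>0)
print(xs.min(),xs.max(),ys.min(),ys.max())
print(cast(t,[[np.median(xs),ys.min()],[np.median(xs),ys.max()]],74),cast(t,[[np.median(xs),ys.min()]],50),cast(t,[[np.median(xs),ys.min()]],0))
i=cv2.cvtColor(cv2.imread("pics/i.png"),cv2.COLOR_BGR2HSV)
```

```text
298 328 264 292
[[374.44311144 -92.96469804  74.        ]
 [323.68745658 -91.07895796  74.        ]] [[375.46328199 -95.65305142  50.        ]] [[ 377.58863728 -101.25378763    0.        ]]
```

Its far edge is at x ≈ 377 and the finger back is at about 409, so there is room.

Request:
{"op": "move_arm", "data": {"targets": "1 0 -0.1 2.4 0 0 0;1 0 0 2.4 0 0 0;1 0 0 2.4 0 0 0;1 0 0 1.9 0 0 0;1 0 0 0.5 0 0 0"}}

```text
clock: 14.48
eef_pos: [464.8, -65.0, 22.7]
tool_rot: [-3.138, -0.001, 1.526]
force: [-0.3, -0.4, 0.5]
width: 85.7
gripper_force: 0.0
```

Request:
{"op": "move_arm", "data": {"targets": "-1 0 0 0 0 0 0;-1 0 0 0 0 0 0;-1 0 0 0 0 0 0;-1 0 0 0 0 0 0;-1 0 0 0 0 0 0"}}

```text
clock: 14.9
eef_pos: [466.1, -65.9, 26.4]
tool_rot: [3.139, 0.0, 1.525]
force: [0.2, 0.7, 4.2]
width: 52.6
gripper_force: 62.8
```

Request:
{"op": "move_arm", "data": {"targets": "-1 0 0 0 0 0 0;-1 0 0 0 0 0 0;-1 0 0 0 0 0 0"}}

```text
clock: 15.15
eef_pos: [466.1, -65.9, 26.4]
tool_rot: [3.139, -0.0, 1.525]
force: [-0.0, -0.2, 6.8]
width: 52.4
gripper_force: 63.1
```

Request:
{"op": "move_arm", "data": {"targets": "-1 0 0 -0.5 0 0 0;-1 0 0 -1.5 0 0 0;-1 0 0 -2 0 0 0;-1 0 0 -2 0 0 0;-1 0.4 3 0 0 0 0"}}

```text
clock: 15.57
eef_pos: [490.0, -64.1, 88.1]
tool_rot: [-3.137, -0.001, 1.522]
force: [-1.2, -0.4, -1.4]
width: 52.6
gripper_force: 63.1
```

Request:
{"op": "move_arm", "data": {"targets": "-1 0.4 3 0 0 0 0;-1 0.4 3 0 0 0 0;-1 0.4 3 0 0 0 0;-1 0.4 3 0 0 0 0;-1 0.4 3 0 0 0 0"}}

```text
clock: 15.98
eef_pos: [647.1, -49.7, 85.7]
tool_rot: [-3.141, 0.0, 1.525]
force: [0.1, 0.1, -1.6]
width: 52.8
gripper_force: 63.1
```

Request:
{"op": "move_arm", "data": {"targets": "-1 0 0 0 0 0 0;-1 0 0 0 0 0 0;-1 0 0 0 0 0 0;-1 0 0 0 0 0 0"}}

```text
clock: 16.32
eef_pos: [644.4, -50.5, 85.2]
tool_rot: [-3.14, 0.0, 1.524]
force: [-0.3, -0.5, -1.2]
width: 52.9
gripper_force: 63.3
```

Request:
{"op": "move_arm", "data": {"targets": "-1 0 0.1 2 0 0 0;-1 0 0 2 0 0 0;-1 0 0 1.7 0 0 0;-1 0 0 0.5 0 0 0;-1 0 0 0.2 0 0 0"}}

```text
clock: 16.73
eef_pos: [645.3, -50.4, 20.3]
tool_rot: [-3.138, -0.0, 1.524]
force: [-0.0, 0.9, -0.9]
width: 53.0
gripper_force: 63.4
```

Request:
{"op": "move_arm", "data": {"targets": "-1 0 0 0.1 0 0 0;-1 0 0 0 0 0 0;-1 0 0 0 0 0 0;-1 0 0 0 0 0 0"}}

```text
clock: 17.07
eef_pos: [647.6, -50.3, 21.3]
tool_rot: [3.14, -0.0, 1.525]
force: [-0.6, 0.8, -2.0]
width: 52.9
gripper_force: 63.4
```

Request:
{"op": "move_arm", "data": {"targets": "-1 0 0 0.1 0 0 0;-1 0 0 0 0 0 0;-1 0 0 0 0 0 0"}}

```text
clock: 17.32
eef_pos: [647.1, -50.2, 19.5]
tool_rot: [3.141, -0.0, 1.525]
force: [-0.3, 0.6, -0.4]
width: 52.6
gripper_force: 63.4
```

Request:
{"op": "move_arm", "data": {"targets": "-1 0 0 0.1 0 0 0;-1 0 0 0 0 0 0;-1 0 0 0 0 0 0"}}

```text
clock: 17.57
eef_pos: [647.1, -50.2, 19.5]
tool_rot: [3.141, -0.0, 1.525]
force: [-1.1, 0.3, 8.1]
width: 52.5
gripper_force: 64.3
```

Request:
{"op": "move_arm", "data": {"targets": "1 0 0 0 0 0 0;1 0 0 0 0 0 0;1 0 0 0 0 0 0;1 0 0 0 0 0 0;1 0 0 -0.5 0 0 0"}}

```text
clock: 17.98
eef_pos: [646.2, -50.2, 22.4]
tool_rot: [-3.14, -0.0, 1.525]
force: [-0.2, 0.2, 0.7]
width: 85.5
gripper_force: 0.0
```

Request:
{"op": "move_arm", "data": {"targets": "1 0 0 -2 0 0 0;1 0 0 -2.6 0 0 0;1 0 0 -2.6 0 0 0;1 0 0 -2.6 0 0 0;1 0 0 0 0 0 0"}}

```text
clock: 18.4
eef_pos: [650.6, -51.2, 127.0]
tool_rot: [3.132, 0.001, 1.525]
force: [0.3, -0.0, 1.0]
width: 85.4
gripper_force: 0.0
```

Request:
{"op": "move_arm", "data": {"targets": "1 -1.58 -2.58 0 0 0 0;1 -1.58 -2.58 0 0 0 0;1 -1.58 -2.58 0 0 0 0;1 -1.58 -2.58 0 0 0 0;1 -1.58 -2.58 0 0 0 0"}}

```text
clock: 18.82
eef_pos: [513.2, -123.8, 121.4]
tool_rot: [3.141, 0.0, 1.525]
force: [1.3, -0.4, 0.2]
width: 85.5
gripper_force: 0.0
```

Request:
{"op": "move_arm", "data": {"targets": "1 -1.58 -2.58 0 0 0 0;1 -1.58 -2.58 0 0 0 0;1 0 0 0 0 0 0;1 0 0 0 0 0 0;1 0 0 0 0 0 0"}}

```text
clock: 19.23
eef_pos: [462.4, -152.5, 121.6]
tool_rot: [3.14, -0.0, 1.525]
force: [1.0, 0.3, 0.2]
width: 85.5
gripper_force: 0.0
```

Run:
```python
from cell import read_state,cams
import cv2
from h import *
s=read_state();print(s["eef_pos"],s["tool_rot"]);print(toolshift(s,[460.5,-152.4,29]))
im=cams.get_image("wrist");cv2.imwrite("pics/j.png",im["color"][:,:,::-1])
print(proj(im,[[460.5,-152.4,96],[460.5,-152.4,72]]))
```

```text
[ 462.4238916  -152.4514249   121.55128317] [ 3.14023889e+00 -6.33135042e-05  1.52486982e+00]
[array([-0.  , -0.2 ,  9.25])]
[[274.30432854 248.82683114]
 [274.75152979 233.4488714 ]]
```

View pics/j.png

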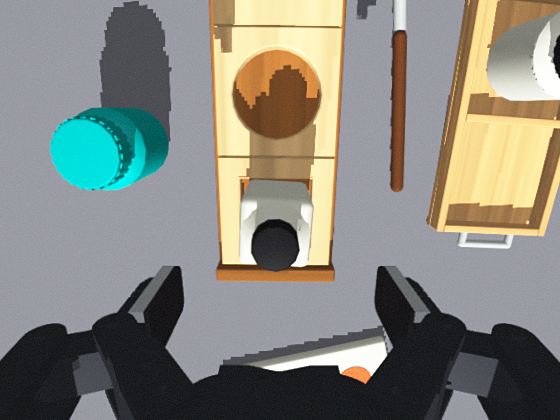

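The square bottle's cap is at (275,245), as predicted, and its sides line up with the pads. Descending.

Request:
{"op": "move_arm", "data": {"targets": "1 0 -0.15 2.4 0 0 0;1 0 0 2.4 0 0 0;1 0 0 2.4 0 0 0;1 0 0 1.6 0 0 0;1 0 0 0.5 0 0 0"}}

```text
clock: 19.7
eef_pos: [459.9, -151.1, 25.9]
tool_rot: [-3.139, -0.001, 1.527]
force: [-0.2, 0.1, 0.3]
width: 85.5
gripper_force: 0.0
```

Request:
{"op": "move_arm", "data": {"targets": "-1 0 0 0 0 0 0;-1 0 0 0 0 0 0;-1 0 0 0 0 0 0;-1 0 0 0 0 0 0;-1 0 0 0 0 0 0"}}

```text
clock: 20.12
eef_pos: [460.9, -152.5, 29.5]
tool_rot: [3.139, 0.0, 1.525]
force: [-0.9, 0.7, 5.7]
width: 46.1
gripper_force: 60.9
```

Request:
{"op": "move_arm", "data": {"targets": "-1 0 0 0 0 0 0;-1 0 0 0 0 0 0;-1 0 0 0 0 0 0"}}

```text
clock: 20.37
eef_pos: [461.0, -152.5, 29.5]
tool_rot: [3.139, 0.0, 1.525]
force: [-0.2, 0.3, 6.4]
width: 46.1
gripper_force: 61.0
```

Request:
{"op": "move_arm", "data": {"targets": "-1 0 0 -0.5 0 0 0;-1 0 0 -1.5 0 0 0;-1 0 0 -2 0 0 0;-1 0 0 -2 0 0 0;-1 0.41 2.95 0 0 0 0"}}

```text
clock: 20.78
eef_pos: [484.6, -150.9, 91.3]
tool_rot: [-3.137, -0.0, 1.52]
force: [-0.6, -1.0, -2.2]
width: 45.8
gripper_force: 60.8
```

Request:
{"op": "move_arm", "data": {"targets": "-1 0.41 2.95 0 0 0 0;-1 0.41 2.95 0 0 0 0;-1 0.41 2.95 0 0 0 0;-1 0.41 2.95 0 0 0 0;-1 0.41 2.95 0 0 0 0"}}

```text
clock: 21.2
eef_pos: [639.0, -135.3, 88.7]
tool_rot: [-3.141, 0.0, 1.525]
force: [1.2, -1.2, -2.6]
width: 45.8
gripper_force: 60.8
```

Request:
{"op": "move_arm", "data": {"targets": "-1 0 0 0 0 0 0;-1 0 0 0 0 0 0;-1 0 0 0 0 0 0;-1 0 0 0 0 0 0"}}

```text
clock: 21.53
eef_pos: [636.3, -136.3, 88.2]
tool_rot: [-3.14, 0.0, 1.524]
force: [-0.5, -0.6, -2.6]
width: 46.1
gripper_force: 61.0
```

Request:
{"op": "move_arm", "data": {"targets": "-1 0 0.1 2 0 0 0;-1 0 0 2 0 0 0;-1 0 0 1.7 0 0 0;-1 0 0 0.5 0 0 0;-1 0 0 0.2 0 0 0"}}

```text
clock: 21.95
eef_pos: [637.2, -136.1, 23.3]
tool_rot: [-3.138, -0.0, 1.524]
force: [0.9, -0.1, -1.7]
width: 45.7
gripper_force: 61.1
```

Request:
{"op": "move_arm", "data": {"targets": "-1 0 0 0.1 0 0 0;-1 0 0 0 0 0 0;-1 0 0 0 0 0 0;-1 0 0 0 0 0 0"}}

```text
clock: 22.28
eef_pos: [639.6, -136.2, 24.3]
tool_rot: [3.14, 0.0, 1.525]
force: [-0.4, -0.5, -2.0]
width: 46.0
gripper_force: 61.1
```

Request:
{"op": "move_arm", "data": {"targets": "-1 0 0 0.1 0 0 0;-1 0 0 0 0 0 0;-1 0 0 0 0 0 0"}}

```text
clock: 22.53
eef_pos: [639.2, -136.0, 22.6]
tool_rot: [3.141, -0.0, 1.525]
force: [-0.7, 0.1, 0.4]
width: 45.8
gripper_force: 61.3
```

Request:
{"op": "move_arm", "data": {"targets": "-1 0 0 0.1 0 0 0;-1 0 0 0 0 0 0;-1 0 0 0 0 0 0"}}

```text
clock: 22.78
eef_pos: [639.2, -136.0, 22.6]
tool_rot: [3.141, -0.0, 1.525]
force: [-2.1, 0.2, 6.7]
width: 45.7
gripper_force: 61.8
```

Request:
{"op": "move_arm", "data": {"targets": "1 0 0 0 0 0 0;1 0 0 0 0 0 0;1 0 0 0 0 0 0;1 0 0 0 0 0 0;1 0 0 -0.5 0 0 0"}}

```text
clock: 23.2
eef_pos: [638.2, -135.8, 25.4]
tool_rot: [-3.14, -0.0, 1.525]
force: [-0.3, -0.3, 0.6]
width: 85.1
gripper_force: 0.0
```

Request:
{"op": "move_arm", "data": {"targets": "1 0 0 -2 0 0 0;1 0 0 -3 0 0 0;1 0 0 -3 0 0 0;1 0 0 -3 0 0 0;1 0 0 -3 0 0 0"}}

```text
clock: 23.62
eef_pos: [638.7, -136.1, 168.0]
tool_rot: [-3.141, 0.0, 1.525]
force: [0.2, -0.3, 0.1]
width: 85.6
gripper_force: 0.0
```

Request:
{"op": "move_arm", "data": {"targets": "1 3 -3 0 0 0 0;1 3 -3 0 0 0 0;1 3 -3 0 0 0 0;1 3 -3 0 0 0 0;1 0 0 0 0 0 0"}}

```text
clock: 24.03
eef_pos: [519.4, -5.1, 165.7]
tool_rot: [-3.132, -0.006, 1.533]
force: [-0.3, 1.0, -0.8]
width: 85.6
gripper_force: 0.0
```

Request:
{"op": "move_arm", "data": {"targets": "1 0 0 0 0 0 0;1 0 0 0 0 0 0;1 0 0 0 0 0 0"}}

```text
clock: 24.28
eef_pos: [528.0, -14.2, 166.7]
tool_rot: [3.14, 0.001, 1.523]
force: [-0.8, -0.2, -0.0]
width: 85.1
gripper_force: 0.0
```

Run:
```python
from cell import cams
import cv2,numpy as np
a=cams.get_image("scene")["color"][:,:,::-1];b=cams.get_image("wrist")["color"][:,:,::-1]
cv2.imwrite("pics/k.png",np.hstack([cv2.resize(a[120:350,140:460],(400,288)),cv2.resize(b,(384,288))]))
```

```text
(no output)
```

View pics/k.png

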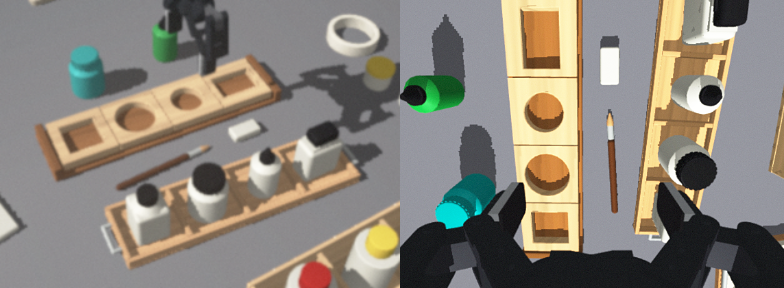

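All four containers stand upright, one to a bay, in the order flask, squeeze, jar, square. The rack is empty, the brush and the look-alikes are where they were, and the gripper is clear. Handing in.

```bash
python3 -c "
from cell import order
print(order.finish_job())"
```

```text
the job is handed in; nothing more can be done
None
```

I handed the job in at about 24 s: all four containers stand upright in the tray bays in rack order (flask, squeeze, jar, square), each lowered until it touched the floor, and the last picture shows the brush undisturbed.

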